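# Set up a hold-down strap on a drilling jig

## Robot

A 6-joint arm with a two-finger parallel gripper is mounted at the origin on a cart in front of the work surface, level with it; the furniture and walls round the work are solid. World frame = base frame: x ahead of the robot, y to its left, z up, the work surface at z = 0. Lengths are in mm, angles in rad, forces in N, time in s.
With the tool pointing down it reaches from about 275 to 750 mm from the base axis. Payload 10.2 kg.
Tool frame: the origin (TCP) lies at the very end of the fingers, on their centre line; the grasp point (between the pads) lies 19 mm behind it; z points along the fingers, x is the direction in which the jaws open and shut, and the axes are right-handed (so a half turn about z gives the same grasp; the last joint's range is limited). The gripper opens to 85 mm and grips with 20 to 120 N. Pads are 22 mm wide; open, the fingers measure 114 mm over their backs; the gripper's body (76 mm by 85 mm) begins 54 mm behind the grasp point. The pads swing forward as they close: fully open they stand 13 mm farther back than shut.
Start: joints at [-0.954, 0.313, 1.498, -0, 1.331, -0.223], TCP at [390.862, -350.512, 231.294] pointing down, gripper open.
Joint ranges: [-2.94, 2.94], [-0.97, 2.17], [0.19, 2.56], [-1.23, 4.37], [0.02, 3.11], [-2.88, 2.88]. Speed limits (rad/s): [2.39, 2.39, 3.01, 3.14, 3.14, 3.14].

## Interface

Orientations are given as a unit quaternion [w, x, y, z].
In Python, from rig import ctrl, cams gives the robot as it stands.
- The arm moves only by the tool play_rows, never from a script. Its argument "steps" is a list of rows, each a list of 2 entries, a list of its own where there are three numbers: the shift along the tool's x, y, z normalised to -1 to 1, where 1 is 0.75 m, then the turn, a rotation vector about the tool's x, y, z normalised to -1 to 1, where 1 is 45 degrees. A call has 1 to 20 rows; each row shifts and turns the commanded pose from where the row before left it, along the tool's axes as they then stand; what a row does not reach is not made up. A row lasts 1/10 s, in which the tool goes at most 50 mm and 8.59 degrees, less where a joint would pass 70% of its speed; a pose out of reach is approached as far as the arm can. A call with a number of a shift or a turn outside -1 to 1 is refused whole. A call with a gripper value outside its range is refused whole. "grip" is the closure, from 0 (fully open) to 1 (shut), set as the call begins (left out, the last holds). The fingers move at their own pace and stop on an object; "squeeze" is the grip in N (left out, the last holds). Time passes only in rows, so rows that do not move let the fingers close. It gives the time, the measured TCP pose, the force and the opening at its end, in the units of the state.
- ctrl.sense(): the state, without advancing time (a new reading comes with each control period).
- cams.capture(name): name is "scene" or "top"; returns the picture (384x512x3 uint8, red, green, blue); there is no depth.
- cams.camera_info(name): a dict with "fx", "fy", "cx", "cy" (pixels), "xyz" and "attitude" of the camera in the world. Camera axes: x right, y up, looking along -z (the intrinsics and any distortion apply to the point x, -y, -z); pixel columns grow to the right and rows downward; lengths in mm; the calibration is good to about 2 mm. A picture is of the moment at which its call begins. camera_info takes no time and is no camera call.
- ctrl.finish_job(): hands the job in, once; it reports no verdict.
Trained networks look in the newest picture that a camera, given by its name, has taken for a name from the list of things; names that differ only in an ending like _2 or _b are one class to them, and where a whole thing is asked for, a point or a joint stands for the part that bears it (a point fixed in the world has none). Each returns a list of dicts, best first, with "p" (0 to 1); they miss things now and then, are a little off and sometimes report something else, mostly with a low value. They report only what shows in the picture. A call takes as long as a camera call. They do not tell look-alikes from the thing itself.
- cams.search_frame(camera, thing): "rect" ([centre column, centre row, width, height] in pixels, round what is visible of it).
- cams.tip_of(camera, thing): "pixel" ([column, row] in pixels: a listed point, or the origin of a listed thing).
The state is a dict: "time_s": time; "joints": joint angles; "dq": joint speeds; "tau": joint torques, N m; "eef_pos": TCP position; "ee_rot": TCP orientation; "force": force on the tool from outside, world axes, zero at the start; "wrist_torque": the same for the moment, N m; "grip_width": opening from 0.0 (shut) to 1.0 (fully open).
Only numpy, scipy, OpenCV 4.12 (cv2) and the standard library are available. Lean on these libraries where they do the work, as an engineer would, in place of code of your own. Each camera call takes 0.05 s, during which the arm holds its last target.

## Task

Set up the hold-down on the plywood drilling jig so that only its knob is still to come. Lay the longer of the two thin pine offcuts (the work) flat over the drilled hole on the right of the stud, as the robot sees it, square to the fence with one end up to it, and lay the short offcut of the same thickness as packing straight to the left of the stud, as far from it as the work is. Then lower the slotted steel strap over the stud so that it lies level across both with its tapered nose on the work, and put the thick washer over the stud on top of the strap.

Things in the scene. Friction and masses are not known exactly. Their poses are not given: they have to be found in the camera images.
- jig: Fixed plywood board 136 mm (x) by 190 mm (y), top at z = 18 mm, with a wooden fence and an upright threaded stud. Origin on the stud's axis at table level; x points away from the robot, square to the fence; y along the fence to the robot's left. Fence: along the far edge, near face at x = +48 mm, 18 mm thick, top at z = 40 mm. A flush metal track runs along y.
- stud (a point): Tip of the jig's stud, on its axis, 74 mm above the table. The stud is 10 mm thick with a tapered tip; at its foot is a collar 18 mm wide and 3.5 mm high on the board.
- drill_hole (a point): Centre of the drilled hole (13 mm wide, flush with the board's top) over which the work is to lie: 32 mm towards the fence and 50 mm to the right (-y) of the stud. Work laid over it is centred on it sideways.
- work: The work: thin pine offcut, 38 mm (x) by 85 mm (y) by 19 mm high, loose, lying flat beside the jig (wood further back is not meant). Origin at the centre of its underside, y along its length. Laid up to the fence over the hole, its length points along the jig's x.
- packing: The packing: short thin pine offcut, 42 mm (x) by 60 mm (y) by 18 mm high, loose, lying flat beside the jig. Origin at the centre of its underside, y along its length. Its place is centred about 52 mm to the left (+y) of the stud; either side may lie along the strap.
- thick_offcut: A thick pine offcut, 38 mm (x) by 140 mm (y) by 38 mm high, at the back of the table, loose. Twice too thick for packing: not needed. Origin at the centre of its underside.
- strap: Clamp strap: flat steel bar 38 mm wide (x), 145 mm long (y), 12 mm thick, 0.26 kg, loose, lying flat. Origin on its underside, at the middle of its length and of its through slot (20 mm wide, 46 mm long along y). The +y end is square, the -y end tapers from y = -30 mm to a round nose 22 mm wide. In use its y lies along the jig's y, nose to -y.
- strap_nose (a point): Tip of the strap's tapered nose, 72.5 mm from the strap's origin, at half its thickness.
- washer: Thick round steel washer, 40 mm across, 8 mm thick, bore 18 mm, loose, lying flat. Origin at the centre of its underside, z up.
Things that resemble listed ones, but are neither listed nor needed, are in the scene too. Of the things like the washer, leave any that is orange; of the rest the smaller one is meant.

How it is judged (in metres and radians):
On the way, in this order (a step that is already met when the one before it is completed fails the run):
1. The work lies over the hole with its end up to the fence and the packing lies on the other side of the stud (x of work in the frame of jig between -0.006 and 0.008 m and y of work in the frame of jig between -0.062 and -0.038 m and z of work in the frame of jig between 0.014 and 0.022 m and angle between each of work, packing's own z axis and vertical below 0.06 rad and angle between the y axis of work and the x axis of jig, either way round below 0.17 rad and x of packing in the frame of jig between -0.014 and 0.014 m and y of packing in the frame of jig between 0.037 and 0.067 m and z of packing in the frame of jig between 0.014 and 0.022 m), for 0.2 s.
2. The strap lies level over the stud on both, nose on the work (x of strap in the frame of jig between -0.008 and 0.008 m and y of strap in the frame of jig between -0.02 and 0.02 m and z of strap in the frame of jig between 0.033 and 0.041 m and angle between strap's own z axis and vertical below 0.06 rad and angle between the y axis of strap and the y axis of jig, either way round below 0.17 rad and y of strap_nose in the frame of jig below -0.045 m), for 0.2 s.
At the end, for the whole second after the job is handed in: Work flat over the hole (12 mm sideways), square, end within 11 mm of the fence; packing flat, centre 37 to 67 mm left of the stud, 14 mm in depth; strap level (0.06 rad) on both, nose on the work, stud in its slot; washer flat on it, within 7 mm of the stud. All at rest (all of step 1 and all of step 2 and horizontal distance between washer and stud below 0.007 m and z of washer in the frame of jig between 0.044 and 0.054 m and angle between washer's own z axis and vertical below 0.12 rad and linear speed of each of work, packing, strap, washer below 0.01 m/s and angular speed of each of work, packing, strap, washer below 0.1 rad/s); the robot touches nothing.
It also fails if it takes over 99 s, if anything falls off the work surface, if the arm or the gripper's body presses on something with over 40 N, if the wrist force passes 120 N, or if a joint passes its speed limit or range.

## Working session

There is one attempt and no reset: what is moved stays moved. The work goes in short steps, Python scripts to look and compute and a tool call to move; the robot and the scene stay as the last step left them, time stands still between calls to the robot, and variables do not carry over. Pictures are saved under pics/ and viewed, and the job is handed in when it is done.

Besides the shell and the picture viewer there is one more tool, called after "Call:" as name(argument=value, ...) on one line, values as JSON. play_rows: Moves the arm, as the interface text tells. Its arguments: {"type":"object","properties":{"steps":{"type":"array"},"grip":{"type":"number"},"squeeze":{"type":"number"}},"required":["steps"]}

```bash
ls; mkdir -p pics
python3 - <<'E'
from rig import ctrl,cams
import cv2
for n in ("scene","top"):
    im=cams.capture(n); cv2.imwrite(f"pics/{n}0.png",cv2.resize(im[:,:,::-1],(800,600),interpolation=cv2.INTER_CUBIC))
    print(n,cams.camera_info(n))
print(ctrl.sense())
E
```

```text
pics
scene {'fx': 418.77937294998924, 'fy': 418.77937294998924, 'cx': 253.47315958398042, 'cy': 197.22002294574182, 'xyz': array([1288.75435891,  311.00842876, 1001.39125259]), 'attitude': array([0.56104588, 0.18282255, 0.25691967, 0.76537293])}
top {'fx': 381.4196912937819, 'fy': 381.4196912937819, 'cx': 257.3811734528535, 'cy': 196.90731165495413, 'xyz': array([ 545.36406167,  109.77622859, 1349.15991732]), 'attitude': array([ 0.71152076,  0.02372472, -0.02214886, -0.70191508])}
{'time_s': 0.1, 'joints': array([-9.54399265e-01,  3.13384010e-01,  1.49835099e+00,  7.58973613e-06,
        1.33101526e+00, -2.23384660e-01]), 'dq': array([ 0.00088205, -0.00114704, -0.00266071,  0.00120682,  0.00194171,
       -0.00191047]), 'tau': array([ 3.41433682e-03, -4.12898898e+01, -2.60143965e+01, -1.96266437e-04,
        2.98319836e-03, -5.27166662e-05]), 'eef_pos': array([ 390.72352478, -350.31274982,  230.80125392]), 'ee_rot': array([-3.24556317e-04,  9.33942080e-01, -3.57423916e-01, -4.79261848e-04]), 'force': array([ 0.21168774,  0.08841646, -0.28554766]), 'wrist_torque': array([0.03174218, 0.03462914, 0.02189711]), 'grip_width': 0.997622776349428}
```

View pics/top0.png

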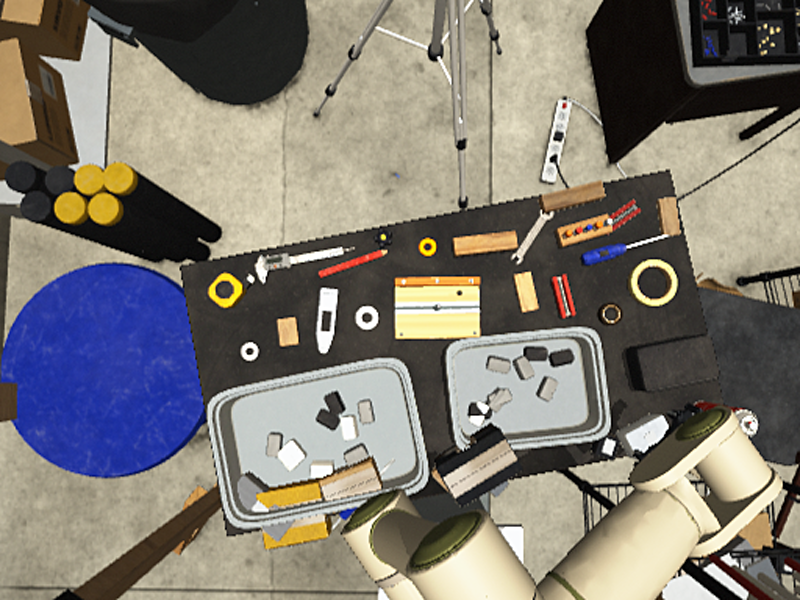

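View pics/scene0.png

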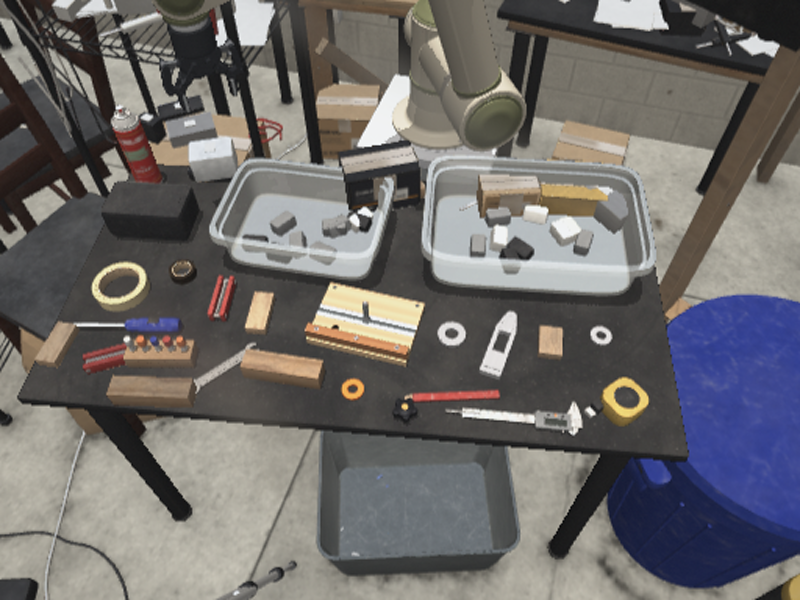

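The top view (800x600 pixels) shows the jig at (437,310), the work at (527,291) and the packing at (288,331). The strap is at (327,320) with its nose toward the robot. The grey washers are at (367,317) (larger) and (250,351) (smaller), and the orange ring is at (428,246). Next I'll measure these.

```bash
cat > h.py <<'E'
import numpy as np, cv2
from rig import ctrl,cams
from scipy.spatial.transform import Rotation as R
def cam(n):
    i=cams.camera_info(n); q=i['attitude']
    return i, R.from_quat([q[1],q[2],q[3],q[0]]).as_matrix(), np.array(i['xyz'])
def p2w(n,px,z):
    i,M,c=cam(n); u,v=px
    d=M@np.array([(u-i['cx'])/i['fx'],-(v-i['cy'])/i['fy'],-1.])
    return c+d*(z-c[2])/d[2]
def w2p(n,P):
    i,M,c=cam(n); q=M.T@(np.array(P,float)-c)
    return np.array([i['cx']+i['fx']*q[0]/-q[2], i['cy']-i['fy']*q[1]/-q[2]])
def save(im,name,rect=None,s=4):
    if rect: x0,y0,x1,y1=rect; im=im[y0:y1,x0:x1]
    cv2.imwrite(f"pics/{name}.png",cv2.resize(im[:,:,::-1],None,fx=s,fy=s,interpolation=cv2.INTER_CUBIC))
E
python3 - <<'E'
from h import *
t0=ctrl.sense()['time_s']
im=cams.capture("top"); np.save("top.npy",im)
save(im,"topcrop",(145,145,345,240),4)
for th in ["jig","stud","drill_hole","work","packing","strap","strap_nose","washer"]:
    z=dict(jig=0,stud=74,drill_hole=18,strap_nose=6).get(th,0)
    for r in cams.tip_of("top",th)[:4]:
        print(th,np.round(r['p'],2),np.round(r['pixel'],1),np.round(p2w("top",r['pixel'],z)[:2],1))
print(ctrl.sense()['time_s'])
E
```

```text
jig 0.63 [281.4 194.7] [642.   28.3]
stud 0.84 [280.8 198.8] [622.9  34.7]
drill_hole 0.67 [293.1 185.3] [674.3 -11.2]
work 0.62 [336.2 187.6] [ 669.9 -165.9]
packing 0.63 [185.1 211.5] [577.8 368.3]
strap 0.62 [209.2 204.7] [603.1 283.6]
strap_nose 0.56 [203.4 223.6] [536.1 301.7]
washer 0.66 [160.4 225.1] [528.7 454.3]
washer 0.62 [277.5 158.5] [771.3  43.5]
washer 0.47 [232.4 203.6] [608.1 201.5]
washer 0.46 [209.4 204.4] [604.1 282.9]
0.55
```

View pics/topcrop.png

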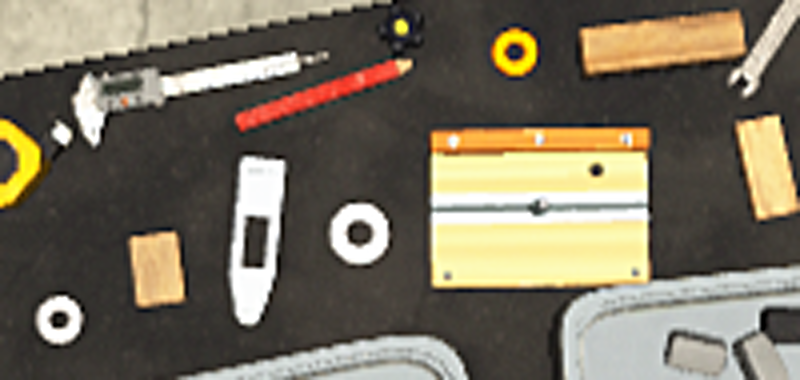

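```bash
cat > fit.py <<'E'
from h import *
from scipy.optimize import minimize
def box(x0,x1,y0,y1,z0,z1): return np.array([[x,y,z] for x in(x0,x1) for y in(y0,y1) for z in(z0,z1)],float)
def prism(poly,z0,z1): return np.array([[x,y,z] for x,y in poly for z in(z0,z1)],float)
th=np.linspace(0,2*np.pi,48,endpoint=False)
nose=[(11*np.cos(a),-61.5+11*np.sin(a)) for a in np.linspace(np.pi,2*np.pi,13)]
PARTS=dict(work=[box(-19,19,-42.5,42.5,0,19)],packing=[box(-21,21,-30,30,0,18)],
 strap=[prism([(-19,72.5),(19,72.5),(19,-30),(-19,-30)]+nose,0,12)],
 washer=[prism([(20*np.cos(a),20*np.sin(a)) for a in th],0,8)],
 thick_offcut=[box(-19,19,-70,70,0,38)],
 jig=[box(-70,66,-95,95,0,18),box(48,66,-95,95,18,40)])
S=6
def render(n,parts,x,y,a,z,rect):
    x0,y0,x1,y1=rect; m=np.zeros(((y1-y0)*S,(x1-x0)*S),np.uint8)
    c,s=np.cos(a),np.sin(a)
    i,M,cc=cam(n)
    for P in parts:
        W=np.c_[c*P[:,0]-s*P[:,1]+x,s*P[:,0]+c*P[:,1]+y,P[:,2]+z]
        q=(W-cc)@M; uv=np.c_[i['cx']+i['fx']*q[:,0]/-q[:,2],i['cy']-i['fy']*q[:,1]/-q[:,2]]
        pts=((uv+0.5-[x0,y0])*S-0.5)
        h=cv2.convexHull((pts*16).round().astype(np.int32))
        cv2.fillConvexPoly(m,h,255,shift=4)
    return cv2.resize(m,(x1-x0,y1-y0),interpolation=cv2.INTER_AREA).astype(float)/255
def fit(n,soft,thing,x,y,a,z=0,pad=6,fixa=False):
    """soft: float image 0..1 object likelihood"""
    u,v=w2p(n,[x,y,z]); r=max(np.hypot(p[:,0],p[:,1]).max() for p in PARTS[thing]); r=int(r*0.32)+pad
    rect=(int(max(0,u-r)),int(max(0,v-r)),int(min(512,u+r)),int(min(384,v+r)))
    T=soft[rect[1]:rect[3],rect[0]:rect[2]]
    f=lambda p: ((render(n,PARTS[thing],p[0],p[1],a if fixa else p[2]/100,z,rect)-T)**2).sum()
    best=None
    for da in ([0] if fixa else [-.1,0,.1]):
      s0=np.array([x,y,100*(a+da)]); sim=np.vstack([s0]+[s0+d for d in np.diag([6,6,8.])])
      o=minimize(f,s0,method='Nelder-Mead',options=dict(initial_simplex=sim,xatol=.05,fatol=1e-3,maxiter=400))
      if best is None or o.fun<best.fun: best=o
    return best.x[0],best.x[1],best.x[2]/100,best.fun
E
python3 - <<'E'
from fit import *
im=np.load("top.npy").astype(float)
mx=im.max(2)
def soft(im,lo,hi): return np.clip((im.max(2)-lo)/(hi-lo),0,1)
s=soft(im,40,140)
cv2.imwrite("pics/soft.png",cv2.resize((s[145:245,130:360]*255).astype(np.uint8),None,fx=3,fy=3))
for t,x,y,a in [("jig",623,35,0),("work",668,-165,0.1),("packing",577,367,.1),("strap",604,283,0),("washer",529,454,0),("washer",608,201,0)]:
    print(t,np.round(fit("top",s,t,x,y,a,fixa=t=="washer"),3))
E
```

```text
jig [6.348560e+02 3.672600e+01 1.000000e-02 1.775886e+03]
work [ 673.135 -164.436   -1.352   81.717]
packing [575.91  371.236   1.714  24.853]
strap [6.13270e+02 3.22955e+02 6.28000e-01 7.15558e+02]
washer [ 5.30754e+02  4.57199e+02 -4.50000e-02  2.26430e+01]
washer [6.04837e+02 1.96958e+02 8.90000e-02 1.17635e+02]
```

View pics/soft.png

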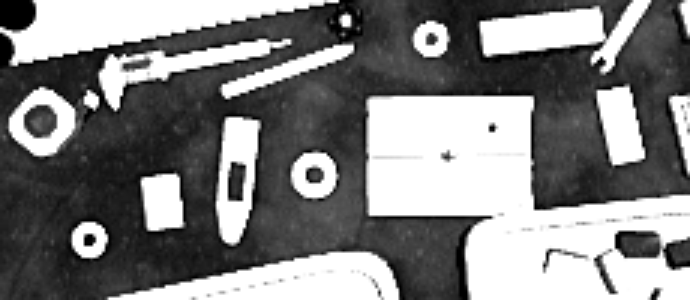

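```bash
cat >> fit.py <<'E'
def comp(n,im,x,y,z,lo=60,hi=130,fill=True,cut=None,rad=14):
    s=np.clip((im.astype(float).max(2)-lo)/(hi-lo),0,1)
    if cut is not None: s[cut[1]:cut[3],cut[0]:cut[2]]=0
    k,l=cv2.connectedComponents((s>.45).astype(np.uint8)); u,v=w2p(n,[x,y,z]).round().astype(int)
    w=l[v-6:v+7,u-6:u+7]; w=w[w>0]; L=np.bincount(w).argmax()
    m=(l==L).astype(np.uint8)
    if fill:
        cs,_=cv2.findContours(m,cv2.RETR_EXTERNAL,cv2.CHAIN_APPROX_NONE); f=cv2.drawContours(m.copy(),cs,-1,1,-1); s=np.maximum(s,((f>0)&(cv2.erode(f,np.ones((3,3)))>0)))
        m=f
    return s*cv2.dilate(m,np.ones((3,3)))
E
python3 - <<'E'
from fit import *
im=np.load("top.npy")
for t,x,y,a,z in [("jig",623,35,0,10),("work",668,-165,1.57+.1,18),("packing",577,367,1.57+.1,18),("packing",577,367,.1,18),("strap",604,283,-.1,12),("washer",529,454,0,8),("washer",608,201,0,8)]:
    s=comp("top",im,x,y,z)
    if t=="jig": s[:, :]=s; s[220:]=0
    print(t,s.sum(),np.round(fit("top",s,t,x,y,a,fixa=t=="washer"),3))
E
```

```text
jig 2880.514285714286 [6.34887e+02 3.68060e+01 1.00000e-02 1.34487e+02]
work 294.42857142857144 [ 673.261 -164.442    1.791    8.846]
packing 226.34285714285713 [575.995 371.199   1.714   6.116]
packing 226.34285714285713 [575.91  371.257   1.713   6.121]Traceback (most recent call last):
  File "<stdin>", line 6, in <module>
  File "fit.py", line 33, in fit
    o=minimize(f,s0,method='Nelder-Mead',options=dict(initial_simplex=sim,xatol=.05,fatol=1e-3,maxiter=400))
    res = _minimize_neldermead(fun, x0, args, callback, bounds=bounds,
                               **options)
    fxcc = func(xcc)
    fx = function(np.copy(x), *(wrapper_args + args))
  File "fit.py", line 29, in <lambda>
    f=lambda p: ((render(n,PARTS[thing],p[0],p[1],a if fixa else p[2]/100,z,rect)-T)**2).sum()
                  ~~~~~~^^^^^^^^^^^^^^^^^^^^^^^^^^^^^^^^^^^^^^^^^^^^^^^^^^^^^^^^^
  File "fit.py", line 16, in render
    i,M,cc=cam(n)
           ~~~^^^
  File "h.py", line 5, in cam
    i=cams.camera_info(n); q=i['attitude']
ValueError: time passes only in moves, steps and waits
```

```bash
sed -i 's/^def cam(n):/import functools\n@functools.lru_cache(None)\ndef cam(n):/' h.py
python3 - <<'E'
from fit import *
im=np.load("top.npy"); print(ctrl.sense()['time_s'])
out={}
for t,x,y,a,z in [("jig",623,35,0,10),("work",668,-165,1.57+.1,18),("packing",577,367,1.57+.1,18),("strap",604,283,-.1,12),("washer",529,454,0,8),("washer",608,201,0,8)]:
    s=comp("top",im,x,y,z,)
    if t=="jig": s[218:]=0
    r=fit("top",s,t,x,y,a,fixa=t=="washer"); print(t,s.sum().round(),np.round(r,3))
print('stud pix pred',w2p("top",[634.9-.0,36.8,74]))
print('hole pred',w2p("top",[634.9+32,36.8-50,18]))
E
```

```text
0.55
jig 2691.0 [6.34906e+02 3.67490e+01 9.00000e-03 7.14220e+01]
work 294.0 [ 673.261 -164.442    1.791    8.846]
packing 226.0 [575.995 371.199   1.714   6.116]
strap 454.0 [602.562 285.955  -1.648   7.651]
washer 115.0 [ 5.30833e+02  4.57132e+02 -4.10000e-02  2.93800e+00]
washer 192.0 [6.04831e+02 1.96984e+02 8.80000e-02 7.59550e+01]
stud pix pred [280.20213485 195.22001732]
hole pred [293.64197586 187.40640704]
```

Run:
```python
from fit import *
im=np.load("top.npy"); sc=cams.capture("scene"); np.save("scene.npy",sc)
def ov(n,im,rect,s,name,objs):
    x0,y0,x1,y1=rect
    v=cv2.resize(im[y0:y1,x0:x1,::-1],None,fx=s,fy=s,interpolation=cv2.INTER_CUBIC)
    for t,x,y,a in objs:
        c,sn=np.cos(a),np.sin(a)
        for P in PARTS[t]:
            uv=np.array([w2p(n,[c*p[0]-sn*p[1]+x,sn*p[0]+c*p[1]+y,p[2]]) for p in P])
            h=cv2.convexHull((((uv+.5-[x0,y0])*s)).astype(np.int32)); cv2.polylines(v,[h],True,(0,0,255),1)
        if t=="jig":
            for q in ([0,0,74],[0,0,18],[32,-50,18]):
                p=w2p(n,[c*q[0]-sn*q[1]+x,sn*q[0]+c*q[1]+y,q[2]]); p=((p+.5-[x0,y0])*s).astype(int)
                cv2.circle(v,tuple(map(int,p)),3,(255,0,0),1)
    cv2.imwrite(f"pics/{name}.png",v)
O=[("jig",634.9,36.75,.009),("work",673.3,-164.4,1.791),("packing",576,371.2,1.714),("strap",602.6,286,-1.648),("washer",530.8,457.1,0)]
ov("top",im,(245,170,345,230),8,"ov1",O)
ov("top",im,(145,170,245,240),8,"ov2",O)
ov("scene",sc,(150,160,400,260),3,"ov3",O)
print(ctrl.sense()['time_s'])
```

```text
0.6
```

View pics/ov1.png

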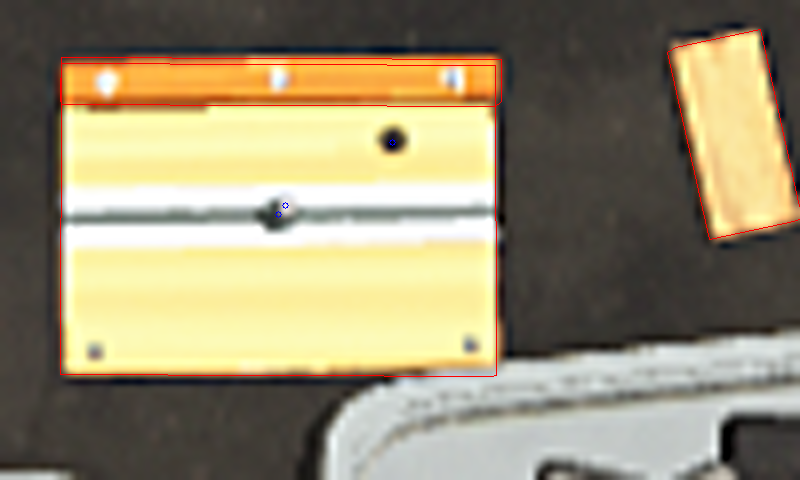

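View pics/ov2.png

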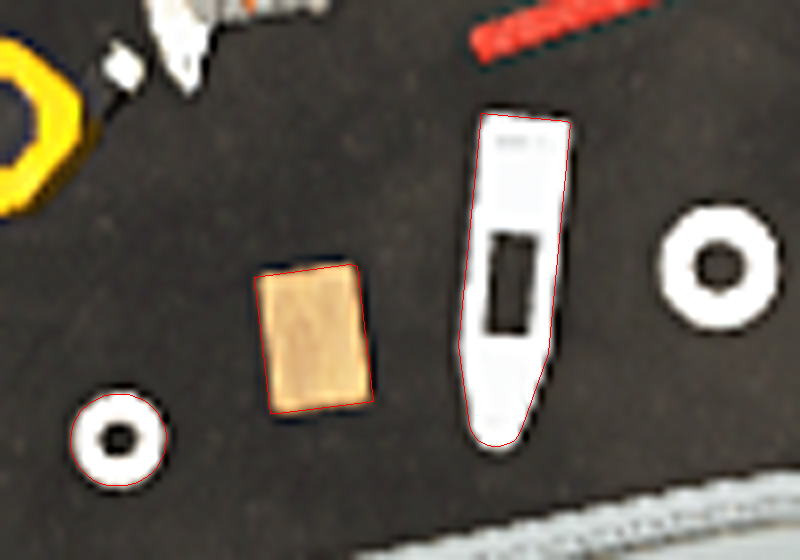

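View pics/ov3.png

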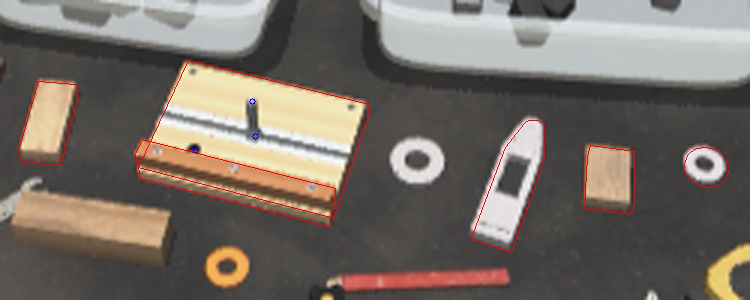

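Run:
```python
from fit import *
im=np.load("top.npy")
def pt(x,y,a,q):
    c,s=np.cos(a),np.sin(a); return (w2p("top",[c*q[0]-s*q[1]+x,s*q[0]+c*q[1]+y,q[2]])+.5-[245,170])*8
for a in (-.01,0,.009,.02,.03):
    print(a,pt(634.9,36.75,a,[0,95,18]).round(1),pt(634.9,36.75,a,[0,-95,18]).round(1))
s=comp("top",im,634,36,10)
g=im.astype(float).max(2)
# jig fit w/o lower right: emulate by ignoring
from scipy.optimize import minimize
rect=(245,170,315,222); T=s[170:222,245:315]; W=np.ones_like(T); W[44:,40:]=0
f=lambda p:(W*(render("top",PARTS["jig"],p[0],p[1],p[2]/100,0,rect)-T)**2).sum()
for s0 in ([635,37,0],[633,36,2],[635,37,4]):
    s0=np.array(s0,float); o=minimize(f,s0,method='Nelder-Mead',options=dict(initial_simplex=np.vstack([s0]+[s0+d for d in np.diag([4,4,3.])]))); print(o.x.round(2),o.fun)
```

```text
-0.01 [ 61.1 209.5] [495.7 219.7]
0 [ 61.  211.7] [495.7 217.6]
0.009 [ 61.  213.7] [495.7 215.6]
0.02 [ 61. 216.] [495.7 213.2]
0.03 [ 61.  218.2] [495.6 211.1]
[635.68  36.7    1.7 ] 7.59933596968199
[635.49  36.61   1.82] 7.932636348657111
[635.59  36.76   1.59] 7.870805184819025
```

Run:
```python
from fit import *
im=np.load("top.npy"); g=im.astype(float).sum(2)
us=[];vs=[]
for u in list(range(256,276))+list(range(286,304)):
    col=g[190:203,u]; w=np.clip(np.median(col)-col+0,0,None); 
    k=col.argmin(); sl=slice(max(0,k-2),k+3); w=(col.max()-col)[sl]; us.append(u); vs.append(190+(np.arange(13)[sl]*w).sum()/w.sum())
P=np.polyfit(us,vs,1); print(P,np.std(np.polyval(P,us)-vs))
a=p2w("top",[255,np.polyval(P,255)],18);b=p2w("top",[305,np.polyval(P,305)],18); print(a,b,np.arctan2(-(b-a)[0]*-1,-(b-a)[1])*-1)
# at y=36.7
print("track x at y=36.7", a[0]+(b-a)[0]*(36.7-a[1])/(b-a)[1])
# hole
gg=g[183:192,289:300]; w=np.clip(300-gg,0,None); yy,xx=np.mgrid[183:192,289:300]; print("hole",p2w("top",[(xx*w).sum()/w.sum(),(yy*w).sum()/w.sum()],18))
```

```text
[-1.30902529e-02  2.00056929e+02] 0.052433504822561164
[632.38520381 121.67177778  18.        ] [637.04500412 -53.13734318  18.        ] -0.02665019451333575
track x at y=36.7 634.6502544755413
hole [667.44217256 -13.06304446  18.        ]
```

```bash
cat > plan.py <<'E'
from h import *
import sys
def st():
    s=ctrl.sense(); q=s['ee_rot']; M=R.from_quat([q[1],q[2],q[3],q[0]]).as_matrix()
    return s,np.array(s['eef_pos']),M
def plan(target,psi):
    s,p,M=st(); cur=np.arctan2(M[1,0],M[0,0])
    print("t",round(s['time_s'],2),"pos",p.round(1),"psi",round(cur,4),"zaxis",M[:,2].round(4),"F",np.round(s['force'],1),"w",round(s['grip_width'],3))
    d=M.T@(np.array(target,float)-p)/750; dp=(psi-cur+np.pi)%(2*np.pi)-np.pi
    # desired rotation
    Md=np.array([[np.cos(psi),np.sin(psi),0],[np.sin(psi),-np.cos(psi),0],[0,0,-1]])
    rv=R.from_matrix(M.T@Md).as_rotvec()/np.deg2rad(45)
    d2=Md.T@(np.array(target,float)-p)/750
    print("shift now-axes",d.round(4),"| after turn axes",d2.round(4),"| turn",rv.round(4),"min rows: shift",np.linalg.norm(d)*15,"turn",np.linalg.norm(rv)/.19)
if __name__=="__main__":
    a=list(map(float,sys.argv[1:])); plan(a[:3],a[3])
E
python3 plan.py 673.3 -164.4 120 -1.35
```

```text
t 0.6 pos [ 390.9 -350.5  231.3] psi -0.731 zaxis [ 0.  0. -1.] F [-0.1 -0.1 -0.4] w 1.003
shift now-axes [ 0.1147 -0.4361  0.1484] | after turn axes [-0.1596 -0.4218  0.1484] | turn [-0.      0.      0.7881] min rows: shift 7.121435314505839 turn 4.148103881906643
```

Call:
play_rows(steps=[[[0,0,0],[0,0,0.158]],[[0,0,0],[0,0,0.158]],[[0,0,0],[0,0,0.158]],[[0,0,0],[0,0,0.158]],[[0,0,0],[0,0,0.156]],[[-0.02,-0.0527,0.012],[0,0,0]],[[-0.02,-0.0527,0.012],[0,0,0]],[[-0.02,-0.0527,0.012],[0,0,0]],[[-0.02,-0.0527,0.012],[0,0,0]],[[-0.02,-0.0527,0.012],[0,0,0]],[[-0.02,-0.0527,0.012],[0,0,0]],[[-0.02,-0.0527,0.012],[0,0,0]],[[-0.02,-0.0527,0.012],[0,0,0]],[[0,0,0],[0,0,0]],[[0,0,0],[0,0,0]]], grip=0.3)

```text
time_s: 2.1
eef_pos: [673.2, -163.6, 158.5]
ee_rot: [0.0, 0.781, -0.624, -0.001]
force: [-0.1, -0.5, 0.7]
grip_width: 0.697
```

```bash
python3 plan.py 673.3 -164.4 40 -1.35
```

```text
t 2.1 pos [ 673.2 -163.6  158.5] psi -1.3487 zaxis [-1.1e-03  2.0e-04 -1.0e+00] F [-0.1 -0.5  0.7] w 0.697
shift now-axes [ 1.10e-03 -1.00e-04  1.58e-01] | after turn axes [1.10e-03 1.00e-04 1.58e-01] | turn [0.0013 0.0006 0.0017] min rows: shift 2.369357039061084 turn 0.011837335295406596
```

Call:
play_rows(steps=[[[0.001,0,0.05],[0,0,0]],[[0,0,0.05],[0,0,0]],[[0,0,0.05],[0,0,0]],[[0,0,0.03],[0,0,0]],[[0,0,0.02],[0,0,0]],[[0,0,0.007],[0,0,0]],[[0,0,0],[0,0,0]],[[0,0,0],[0,0,0]]])

```text
time_s: 2.9
eef_pos: [673.9, -165.4, 5.7]
ee_rot: [-0.0, 0.781, -0.625, 0.001]
force: [-0.2, -1.0, -0.3]
grip_width: 0.701
```

Call:
play_rows(steps=[[[0,0,0],[0,0,0]],[[0,0,0],[0,0,0]],[[0,0,0],[0,0,0]],[[0,0,0],[0,0,0]],[[0,0,0],[0,0,0]],[[0,0,0],[0,0,0]]], grip=1, squeeze=50)

```text
time_s: 3.5
eef_pos: [673.9, -165.1, 5.5]
ee_rot: [-0.0, 0.781, -0.625, 0.001]
force: [-1.0, 0.2, 5.7]
grip_width: 0.429
```

Call:
play_rows(steps=[[[0,0,-0.02],[0,0,0]],[[0,0,-0.04],[0,0,0.08]],[[0,0,-0.05],[0,0,0.08]],[[0,0,-0.05],[0,0,0.09]],[[0,0,-0.02],[0,0,0]],[[0,0,0],[0,0,0]],[[0,0,0],[0,0,0]]])

```text
time_s: 4.2
eef_pos: [672.7, -164.6, 137.5]
ee_rot: [0.0, 0.716, -0.698, -0.001]
force: [-0.4, -0.0, -0.6]
grip_width: 0.431
```

Run:
```python
from plan import *
im=cams.capture("scene"); save(im,"s1",(100,100,330,260),3)
J=np.array([635.0,36.6]);a=.023
c,s=np.cos(a),np.sin(a)
def jw(x,y): return J+[c*x-s*y,s*x+c*y]
# grasp offset of work centre relative to tcp in tool frame at pick: obj - tcp
off=np.array([673.3-673.9,-164.4+165.2]); ps=-1.35
tx=np.array([np.cos(ps),np.sin(ps)]);ty=np.array([np.sin(ps),-np.cos(ps)])
oy=off@ty; print("off tool",off@tx,oy)
pe=-1.548; ty=np.array([np.sin(pe),-np.cos(pe)])
t=jw(2,-50)-oy*ty; print("target",t)
plan([*t,130],pe)
```

```text
off tool -0.9119826985171405 0.41022866502158817
target [638.55949171 -13.33142874]
t 4.25 pos [ 672.4 -164.5  136.8] psi -1.5454 zaxis [-0.0034  0.0014 -1.    ] F [ 0.4  0.  -0.8] w 0.429
shift now-axes [-0.2027  0.04    0.0095] | after turn axes [-0.2026  0.0405  0.009 ] | turn [0.0043 0.0019 0.0033] min rows: shift 3.1019324655095577 turn 0.030365162778992306
```

View pics/s1.png

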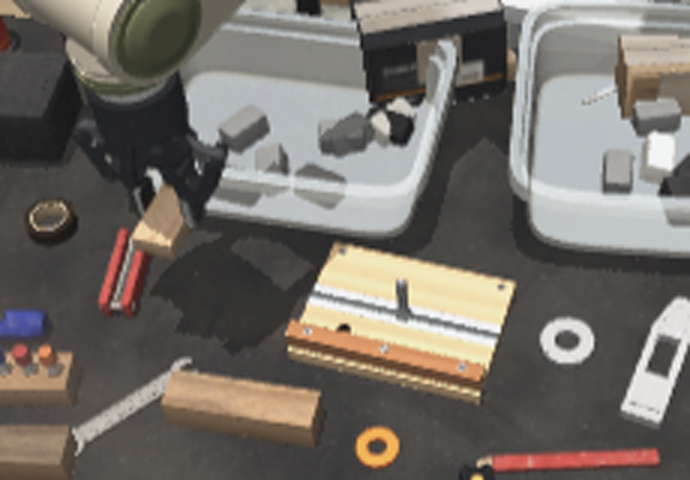

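The work is held level in the jaws, at about (160,220) in the crop. I'm carrying it over the hole.

Call:
play_rows(steps=[[[-0.0405,0.008,0],[0,0,0]],[[-0.0405,0.008,0],[0,0,0]],[[-0.0405,0.008,0],[0,0,0]],[[-0.0405,0.008,0],[0,0,0]],[[-0.0405,0.008,0],[0,0,0]],[[0,0,0],[0,0,0]],[[0,0,0],[0,0,0]],[[0,0,0],[0,0,0]]])

```text
time_s: 5.05
eef_pos: [639.4, -14.7, 138.0]
ee_rot: [0.0, 0.716, -0.699, -0.001]
force: [-0.0, -0.6, -0.8]
grip_width: 0.425
```

```bash
python3 plan.py 638.6 -13.3 28 -1.548
```

```text
t 5.05 pos [639.4 -14.7 138. ] psi -1.5468 zaxis [-1.5e-03  1.0e-04 -1.0e+00] F [-0.  -0.6 -0.8] w 0.425
shift now-axes [-0.0018  0.0008  0.1467] | after turn axes [-0.0019  0.001   0.1467] | turn [0.0019 0.0001 0.0015] min rows: shift 2.2008256540975752 turn 0.012521557235369053
```

Call:
play_rows(steps=[[[-0.0018,0.0008,0.03],[0,0,0]],[[0,0,0.045],[0,0,0]],[[0,0,0.04],[0,0,0]],[[0,0,0.02],[0,0,0]],[[0,0,0.01],[0,0,0]],[[0,0,0.006],[0,0,0]],[[0,0,0],[0,0,0]],[[0,0,0],[0,0,0]]])

```text
time_s: 5.85
eef_pos: [639.5, -12.6, 26.9]
ee_rot: [-0.001, 0.716, -0.698, 0.001]
force: [-1.1, 0.0, 0.5]
grip_width: 0.428
```

```bash
python3 plan.py 638.6 -13.3 24 -1.548
```

```text
t 5.85 pos [639.5 -12.6  26.9] psi -1.5462 zaxis [ 1.9e-03 -4.0e-04 -1.0e+00] F [-1.1  0.   0.5] w 0.428
shift now-axes [0.0009 0.0013 0.0039] | after turn axes [0.0009 0.0013 0.0039] | turn [-0.0024 -0.0006  0.0022] min rows: shift 0.06312511827144078 turn 0.01749023174359952
```

Lowering the last 3 mm, then opening only a little, because the stud is near the inner finger.

Call:
play_rows(steps=[[[0.0006,0.001,0.002],[0,0,0]],[[0,0,0.002],[0,0,0]],[[0,0,0],[0,0,0]],[[0,0,0],[0,0,0]]])

```text
time_s: 6.25
eef_pos: [639.2, -13.5, 24.9]
ee_rot: [-0.001, 0.716, -0.698, 0.002]
force: [-1.3, -2.5, 9.6]
grip_width: 0.427
```

Call:
play_rows(steps=[[[0,0,0],[0,0,0]],[[0,0,0],[0,0,0]],[[0,0,0],[0,0,0]]], grip=0.47)

```text
time_s: 6.55
eef_pos: [639.5, -16.4, 24.9]
ee_rot: [0.0, 0.715, -0.699, 0.003]
force: [-0.9, -17.1, 7.1]
grip_width: 0.528
```

Call:
play_rows(steps=[[[0,0,-0.01],[0,0,0]],[[0,0,-0.03],[0,0,0]],[[0,0,-0.05],[0,0,0]],[[0,0,-0.05],[0,0,0]],[[0,0,0],[0,0,0]]])

```text
time_s: 7.05
eef_pos: [640.5, -13.0, 134.0]
ee_rot: [-0.003, 0.716, -0.698, 0.004]
force: [0.0, 0.2, -0.6]
grip_width: 0.531
```

```bash
python3 plan.py 576 371.2 130 -1.428
```

```text
t 7.05 pos [640.5 -13.  134. ] psi -1.5458 zaxis [ 0.0101 -0.0018 -0.9999] F [ 0.   0.2 -0.6] w 0.531
shift now-axes [-0.5143  0.0732  0.0035] | after turn axes [-0.5194  0.0122  0.0053] | turn [-0.0126 -0.0034 -0.15  ] min rows: shift 7.792847000474799 turn 0.7925510862469335
```

Call:
play_rows(steps=[[[0,0,0],[0,0,-0.15]],[[-0.0577,0.0014,0],[0,0,0]],[[-0.0577,0.0014,0],[0,0,0]],[[-0.0577,0.0014,0],[0,0,0]],[[-0.0577,0.0014,0],[0,0,0]],[[-0.0577,0.0014,0],[0,0,0]],[[-0.0577,0.0014,0],[0,0,0]],[[-0.0577,0.0014,0],[0,0,0]],[[-0.0577,0.0014,0],[0,0,0]],[[-0.0577,0.0014,0],[0,0,0]],[[0,0,0],[0,0,0]],[[0,0,0],[0,0,0]],[[0,0,0],[0,0,0]]], grip=0.3)

```text
time_s: 8.35
eef_pos: [573.8, 370.4, 127.6]
ee_rot: [0.0, 0.755, -0.655, -0.0]
force: [-0.4, 0.3, 0.7]
grip_width: 0.701
```

Run:
```python
from plan import *
plan([576,371.2,6],-1.428)
im=cams.capture("top"); np.save("top2.npy",im); save(im,"t2",(240,165,320,230),8)
```

```text
t 8.35 pos [573.8 370.4 127.6] psi -1.4293 zaxis [-3.e-04 -3.e-04 -1.e+00] F [-0.4  0.3  0.7] w 0.701
shift now-axes [-0.0007 -0.0032  0.1622] | after turn axes [-0.0007 -0.0031  0.1622] | turn [ 0.0004 -0.0003 -0.0016] min rows: shift 2.4333734526907334 turn 0.008988059395784509
```

View pics/t2.png

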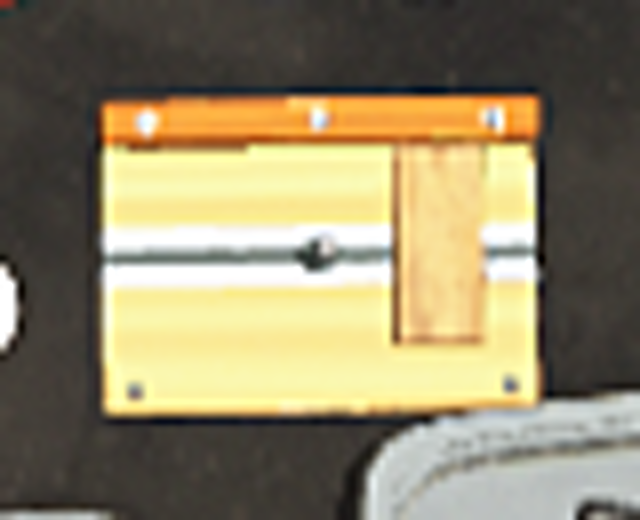

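Run:
```python
from h import *
J=np.array([635.0,36.6]);a=.023;Ri=np.array([[np.cos(a),np.sin(a)],[-np.sin(a),np.cos(a)]])
f=lambda u,v,z:(Ri@(p2w("top",[240+u/8-.5,165+v/8-.5],z)[:2]-J)).round(1)
print("near-left",f(397,340,37),"near-right",f(484,340,37),"far right",f(485,141,37),"far-left",f(397,141,37))
```

```text
near-left [-38.5 -32.1] near-right [-38.8 -69.5] far right [ 47.2 -71.4] far-left [ 47.5 -33.4]
```

The work lies at about x = 4.4 and y = -51.6 in the jig frame, and it is square. That is within tolerance, so I'm moving on to the packing.

Call:
play_rows(steps=[[[-0.0007,-0.0032,0.04],[0,0,0]],[[0,0,0.05],[0,0,0]],[[0,0,0.04],[0,0,0]],[[0,0,0.02],[0,0,0]],[[0,0,0.01],[0,0,0]],[[0,0,0.003],[0,0,0]],[[0,0,0],[0,0,0]],[[0,0,0],[0,0,0]]])

```text
time_s: 9.2
eef_pos: [576.5, 372.4, 7.0]
ee_rot: [-0.001, 0.756, -0.655, 0.001]
force: [0.5, -0.1, 0.2]
grip_width: 0.702
```

Call:
play_rows(steps=[[[0,0,0],[0,0,0]],[[0,0,0],[0,0,0]],[[0,0,0],[0,0,0]],[[0,0,0],[0,0,0]],[[0,0,0],[0,0,0]],[[0,0,0],[0,0,0]]], grip=1)

```text
time_s: 9.8
eef_pos: [576.4, 372.5, 6.8]
ee_rot: [-0.001, 0.756, -0.655, 0.0]
force: [-0.0, -1.2, 5.7]
grip_width: 0.476
```

```bash
python3 plan.py 635 88 130 -1.548
```

```text
t 9.8 pos [576.4 372.5   6.8] psi -1.4284 zaxis [ 1.8e-03  8.0e-04 -1.0e+00] F [-0.  -1.2  5.7] w 0.476
shift now-axes [ 0.3864 -0.0238 -0.1645] | after turn axes [ 0.381  -0.0695 -0.1643] | turn [-0.0024  0.0009  0.1523] min rows: shift 6.3096286228425384 turn 0.8017924810536166
```

Call:
play_rows(steps=[[[0,0,-0.02],[0,0,0]],[[0,0,-0.04],[0,0,0.05]],[[0,0,-0.05],[0,0,0.05]],[[0,0,-0.05],[0,0,0.052]],[[0,0,-0.005],[0,0,0]],[[0.0538,-0.01,0],[0,0,0]],[[0.0538,-0.01,0],[0,0,0]],[[0.0538,-0.01,0],[0,0,0]],[[0.0538,-0.01,0],[0,0,0]],[[0.0538,-0.01,0],[0,0,0]],[[0.0538,-0.01,0],[0,0,0]],[[0.0538,-0.01,0],[0,0,0]],[[0,0,0],[0,0,0]],[[0,0,0],[0,0,0]],[[0,0,0],[0,0,0]]])

```text
time_s: 11.3
eef_pos: [634.5, 92.1, 129.3]
ee_rot: [0.0, 0.716, -0.699, -0.0]
force: [-0.3, 0.4, -1.3]
grip_width: 0.478
```

```bash
python3 plan.py 633 90.6 28 -1.548
```

```text
t 11.3 pos [634.5  92.1 129.3] psi -1.5466 zaxis [-4.e-04  3.e-04 -1.e+00] F [-0.3  0.4 -1.3] w 0.478
shift now-axes [0.0019 0.002  0.135 ] | after turn axes [0.0019 0.002  0.135 ] | turn [0.0005 0.0004 0.0017] min rows: shift 2.0259549995531208 turn 0.00968644547191554
```

Call:
play_rows(steps=[[[0.001,0.002,0.03],[0,0,0]],[[0,0,0.04],[0,0,0]],[[0,0,0.035],[0,0,0]],[[0,0,0.018],[0,0,0]],[[0,0,0.01],[0,0,0]],[[0,0,0.004],[0,0,0]],[[0,0,0.002],[0,0,0]],[[0,0,0.001],[0,0,0]],[[0,0,0],[0,0,0]],[[0,0,0],[0,0,0]]])

```text
time_s: 12.3
eef_pos: [633.6, 90.2, 24.8]
ee_rot: [-0.0, 0.715, -0.699, 0.0]
force: [0.3, -0.8, -0.5]
grip_width: 0.476
```

```bash
python3 plan.py 633 90.6 25 -1.548
```

```text
t 12.3 pos [633.6  90.2  24.8] psi -1.5479 zaxis [ 8.e-04 -0.e+00 -1.e+00] F [ 0.3 -0.8 -0.5] w 0.476
shift now-axes [-0.0006  0.0008 -0.0003] | after turn axes [-0.0006  0.0008 -0.0003] | turn [-0.001  -0.0001  0.0002] min rows: shift 0.0151097454688177 turn 0.00543463041046165
```

Call:
play_rows(steps=[[[0,0,0.001],[0,0,0]],[[0,0,0],[0,0,0]],[[0,0,0],[0,0,0]],[[0,0,0],[0,0,0]]], grip=0.45)

```text
time_s: 12.7
eef_pos: [633.6, 91.5, 24.4]
ee_rot: [-0.001, 0.715, -0.699, -0.0]
force: [-0.2, 6.5, 3.4]
grip_width: 0.546
```

Call:
play_rows(steps=[[[0,0,-0.01],[0,0,0]],[[0,0,-0.03],[0,0,0]],[[0,0,-0.05],[0,0,0]],[[0,0,-0.05],[0,0,0.064]],[[0,0,0],[0,0,0.064]],[[0,0,0],[0,0,0]]])

```text
time_s: 13.3
eef_pos: [633.7, 90.0, 130.0]
ee_rot: [0.001, -0.679, 0.734, -0.001]
force: [0.3, -0.4, -1.0]
grip_width: 0.548
```

```bash
python3 plan.py 602.6 286 100 -1.648
```

```text
t 13.3 pos [633.7  90.  130. ] psi -1.6489 zaxis [ 2.3e-03 -3.0e-04 -1.0e+00] F [ 0.3 -0.4 -1. ] w 0.548
shift now-axes [-0.2573  0.0619  0.0398] | after turn axes [-0.2574  0.0615  0.04  ] | turn [-0.0029 -0.0001 -0.0012] min rows: shift 4.014665693229219 turn 0.01675678864531414
```

Call:
play_rows(steps=[[[-0.0515,0.0123,0],[0,0,0]],[[-0.0515,0.0123,0],[0,0,0]],[[-0.0515,0.0123,0],[0,0,0]],[[-0.0515,0.0123,0],[0,0,0]],[[-0.0515,0.0123,0],[0,0,0]],[[0,0,0.03],[0,0,0]],[[0,0,0.01],[0,0,0]],[[0,0,0],[0,0,0]],[[0,0,0],[0,0,0]]], grip=0.35)

```text
time_s: 14.2
eef_pos: [602.7, 285.4, 98.9]
ee_rot: [-0.0, -0.679, 0.734, -0.0]
force: [0.9, -0.7, -1.0]
grip_width: 0.65
```

Run:
```python
from plan import *
plan([602.6,286,3],-1.648)
im=cams.capture("top"); np.save("top3.npy",im); save(im,"t3",(190,165,320,240),6)
im=cams.capture("scene"); save(im,"s3",(190,150,390,260),4)
```

```text
t 14.2 pos [602.7 285.4  98.9] psi -1.6492 zaxis [-0.e+00 -1.e-04 -1.e+00] F [ 0.9 -0.7 -1. ] w 0.65
shift now-axes [-0.0008  0.0002  0.1278] | after turn axes [-0.0007  0.0002  0.1278] | turn [ 0.     -0.0001 -0.0015] min rows: shift 1.9171290737545923 turn 0.00796391928347254
```

View pics/t3.png

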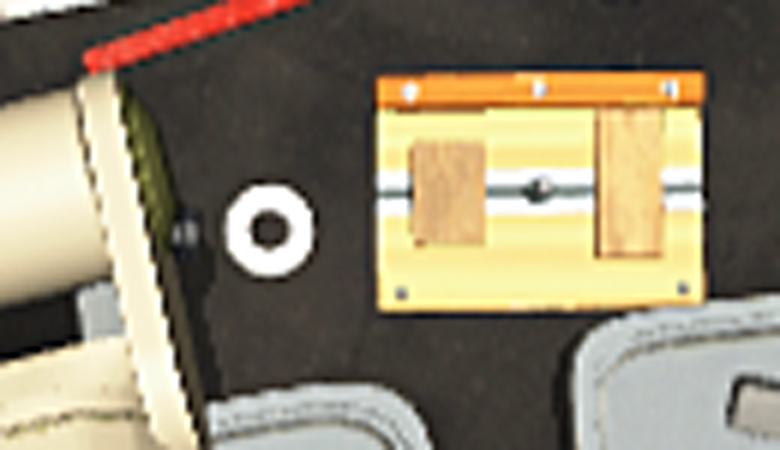

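View pics/s3.png

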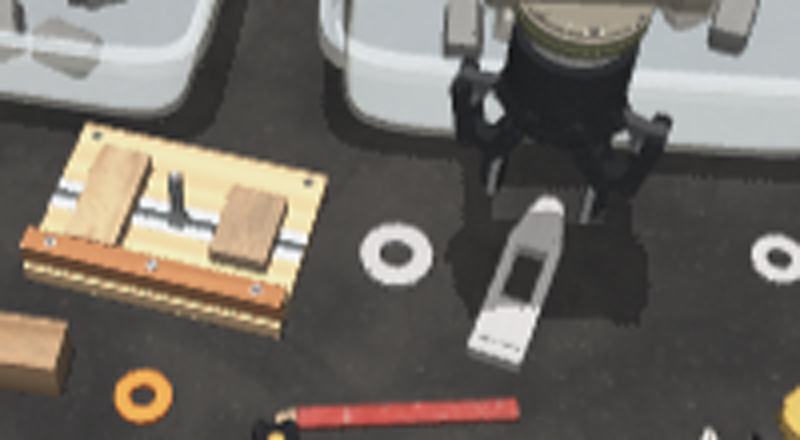

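Run:
```python
from h import *
J=np.array([635.0,36.6]);a=.023;Ri=np.array([[np.cos(a),np.sin(a)],[-np.sin(a),np.cos(a)]])
f=lambda u,v,z:(Ri@(p2w("top",[190+u/6-.5,165+v/6-.5],z)[:2]-J)).round(1)
P=[f(u,v,36) for u,v in [(413,141),(485,141),(412,244),(484,245)]]; print(P,np.mean(P,0))
P=[f(u,v,37) for u,v in [(599,107),(664,107),(598,256),(663,257)]]; print(P,np.mean(P,0))
```

```text
[array([28.2, 73.2]), array([27.8, 31.7]), array([-31.1,  74.3]), array([-32.1,  33. ])] [-1.8  53.05]
[array([ 46.8, -34.1]), array([ 46.4, -71.5]), array([-39. , -32.3]), array([-40. , -69.5])] [  3.55 -51.85]
```

Both offcuts are in place: the packing at (-2, 53) and the work at (4, -52). Next I grip the strap.

Call:
play_rows(steps=[[[-0.0007,0,0.04],[0,0,0]],[[0,0,0.04],[0,0,0]],[[0,0,0.025],[0,0,0]],[[0,0,0.015],[0,0,0]],[[0,0,0.006],[0,0,0]],[[0,0,0.002],[0,0,0]],[[0,0,0],[0,0,0]],[[0,0,0],[0,0,0]]])

```text
time_s: 15.1
eef_pos: [602.9, 286.9, 3.6]
ee_rot: [0.001, -0.679, 0.734, -0.0]
force: [-0.8, 0.3, 0.5]
grip_width: 0.652
```

```bash
python3 plan.py 602.6 286 2 -1.648
```

```text
t 15.1 pos [602.9 286.9   3.6] psi -1.6484 zaxis [ 1.6e-03  5.0e-04 -1.0e+00] F [-0.8  0.3  0.5] w 0.652
shift now-axes [0.0013 0.0003 0.0022] | after turn axes [0.0013 0.0003 0.0022] | turn [-0.002   0.0008 -0.0005] min rows: shift 0.03784882382901657 turn 0.011536578595948607
```

Call:
play_rows(steps=[[[0.0005,0.0003,0.0025],[0,0,0]],[[0,0,0],[0,0,0]],[[0,0,0],[0,0,0]],[[0,0,0],[0,0,0]],[[0,0,0],[0,0,0]],[[0,0,0],[0,0,0]]], grip=1, squeeze=80)

```text
time_s: 15.7
eef_pos: [602.5, 286.6, 1.5]
ee_rot: [0.001, -0.679, 0.734, -0.0]
force: [-1.6, -0.2, 6.5]
grip_width: 0.414
```

Run:
```python
from plan import *
plan([602.6,286,2],-1.648)
im=cams.capture("scene"); save(im,"s4",(270,150,370,250),6)
```

```text
t 15.7 pos [602.5 286.6   1.5] psi -1.6483 zaxis [ 1.2e-03  3.0e-04 -1.0e+00] F [-1.6 -0.2  6.5] w 0.414
shift now-axes [ 0.0008 -0.0002 -0.0006] | after turn axes [ 0.0008 -0.0002 -0.0006] | turn [-0.0015  0.0005 -0.0003] min rows: shift 0.015564402538532899 turn 0.008794976014884959
```

View pics/s4.png

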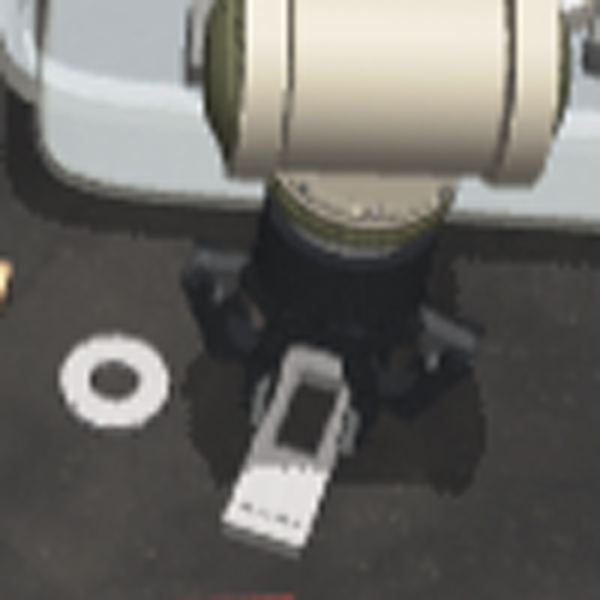

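Call:
play_rows(steps=[[[0,0,-0.01],[0,0,0]],[[0,0,-0.03],[0,0,0]],[[0,0,-0.045],[0,0,-0.05]],[[0,0,-0.045],[0,0,-0.1]],[[0,0,-0.04],[0,0,-0.152]],[[0,0,-0.02],[0,0,-0.152]],[[0,0,0],[0,0,-0.152]],[[0,0,0],[0,0,-0.152]],[[0,0,0],[0,0,-0.152]],[[0,0,0],[0,0,-0.152]],[[0,0,0],[0,0,-0.152]],[[0,0,0],[0,0,-0.152]],[[0,0,0],[0,0,-0.152]],[[0,0,0],[0,0,-0.152]],[[0,0,0],[0,0,-0.152]],[[0,0,0],[0,0,-0.152]],[[0,0,0],[0,0,-0.1]],[[0,0,0],[0,0,-0.054]],[[0,0,0],[0,0,0]],[[0,0,0],[0,0,0]]])

```text
time_s: 17.75
eef_pos: [601.9, 286.4, 143.0]
ee_rot: [0.0, 1.0, 0.011, -0.0]
force: [0.6, 0.1, -2.2]
grip_width: 0.416
```

Run:
```python
from plan import *
plan([635,36.6,130],.023)
im=cams.capture("scene"); save(im,"s5",(200,100,370,250),4)
im=cams.capture("top"); np.save("top5.npy",im); save(im,"t5",(160,150,320,250),5)
```

```text
t 17.75 pos [601.9 286.4 143. ] psi 0.0217 zaxis [-5.e-04 -2.e-04 -1.e+00] F [ 0.6  0.1 -2.2] w 0.416
shift now-axes [0.0369 0.334  0.0174] | after turn axes [0.0364 0.334  0.0174] | turn [ 0.0002  0.0007 -0.0016] min rows: shift 5.046976548045724 turn 0.009196448621445624
```

View pics/s5.png

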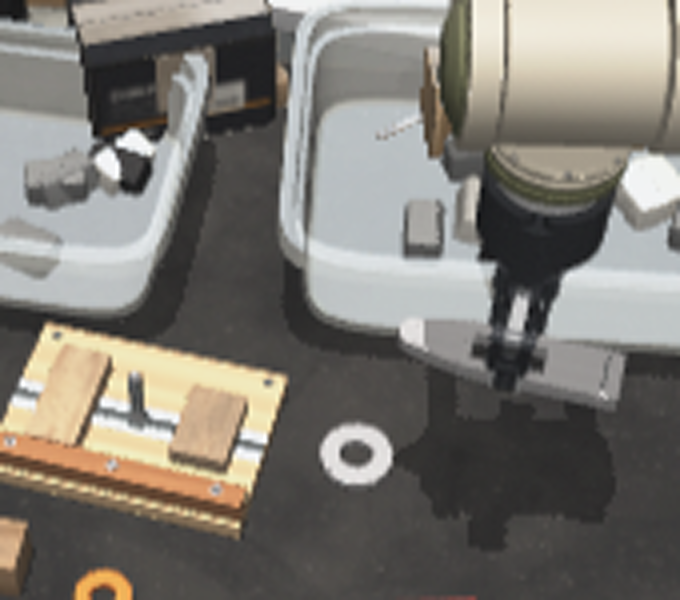

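View pics/t5.png

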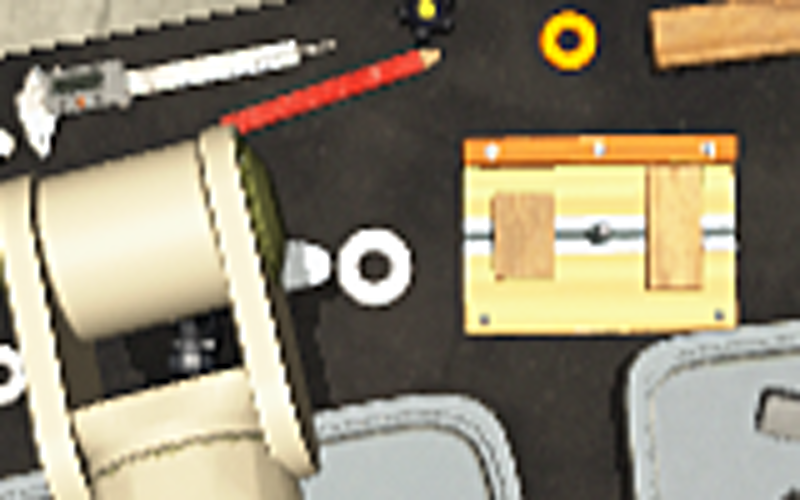

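Run:
```python
from h import *
for z in (141,153): print(p2w("top",[160+331/5-.5,150+266/5-.5],z).round(1))
# scene: nose tip & square end pixels
for u,v in [(400,330),(622,355),(608,410)]:
    print(p2w("scene",[200+u/4-.5,100+v/4-.5],147).round(1))
print(w2p("scene",[603.5,213.9,147]),(200+400/4-.5,100+332/4-.5))
```

```text
[604.1 213.2 141. ]
[603.5 212.2 153. ]
[599.7 210.2 147. ]
[577.3 351.8 147. ]
[623.7 350.7 147. ]
[300.53719004 183.41387379] (299.5, 182.5)
```

Call:
play_rows(steps=[[[0.003,0.0277,0],[0,0,0]],[[0.006,0.0554,0],[0,0,0]],[[0.006,0.0554,0],[0,0,0]],[[0.006,0.0554,0],[0,0,0]],[[0.006,0.0554,0],[0,0,0]],[[0.006,0.0554,0],[0,0,0]],[[0.003,0.0277,0],[0,0,0]],[[0,0,0],[0,0,0]],[[0,0,0],[0,0,0]],[[0,0,0],[0,0,0]]])

```text
time_s: 18.85
eef_pos: [634.6, 39.0, 143.2]
ee_rot: [-0.0, 1.0, 0.012, -0.0]
force: [0.1, 0.2, -2.3]
grip_width: 0.416
```

```bash
python3 plan.py 634.3 37.8 80 .023
```

```text
t 18.85 pos [634.6  39.  143.2] psi 0.0239 zaxis [-2.e-04  3.e-04 -1.e+00] F [ 0.1  0.2 -2.3] w 0.416
shift now-axes [-0.0005  0.0016  0.0842] | after turn axes [-0.0005  0.0016  0.0843] | turn [-0.0003  0.0002  0.0012] min rows: shift 1.2639984163343767 turn 0.006514650809073806
```

Lowering to just above the stud tip for a look before I go over it.

Call:
play_rows(steps=[[[-0.0005,0.0016,0.025],[0,0,0]],[[0,0,0.03],[0,0,0]],[[0,0,0.02],[0,0,0]],[[0,0,0.007],[0,0,0]],[[0,0,0],[0,0,0]],[[0,0,0],[0,0,0]]])

```text
time_s: 19.45
eef_pos: [635.0, 36.8, 82.7]
ee_rot: [0.0, 1.0, 0.012, 0.001]
force: [-0.3, -0.9, -1.8]
grip_width: 0.413
```

Run:
```python
from plan import *
plan([634.3,37.8,42],.023)
im=cams.capture("scene"); save(im,"s6",(180,120,310,240),5)
im=cams.capture("top"); np.save("top5.npy",im); save(im,"t6",(230,160,330,235),7)
```

```text
t 19.45 pos [635.   36.8  82.7] psi 0.0233 zaxis [ 1.6e-03 -2.0e-04 -1.0e+00] F [-0.3 -0.9 -1.8] w 0.413
shift now-axes [-0.001  -0.0013  0.0542] | after turn axes [-0.0009 -0.0013  0.0542] | turn [ 0.0003 -0.002   0.0003] min rows: shift 0.8133885925410879 turn 0.010659765345867695
```

View pics/s6.png

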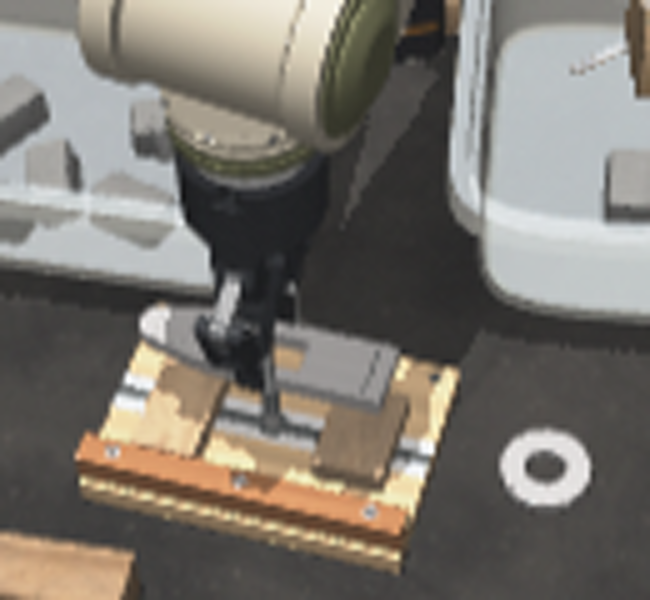

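View pics/t6.png

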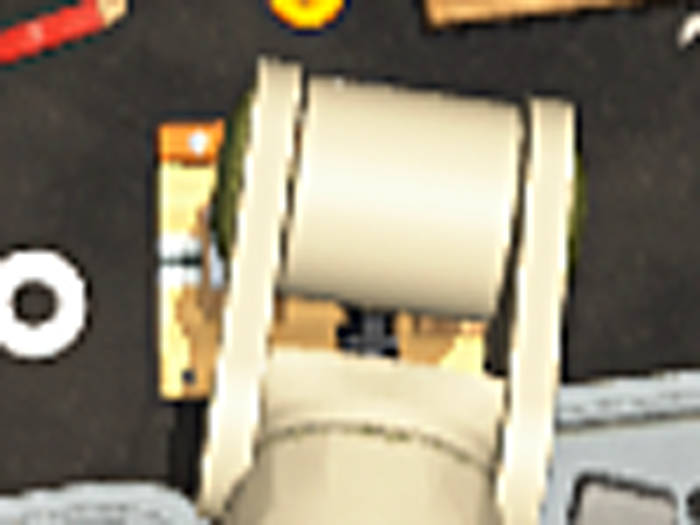

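Run:
```python
from plan import *
T=np.array([635.0,36.8]);a=.0233;c,s=np.cos(a),np.sin(a)
for q in [(19,72.5,93.2),(-19,72.5,93.2),(19,72.5,81.2),(0,-72.5,93.2),(-10,23,93.2),(10,23,93.2)]:
    p=w2p("scene",[T[0]+c*q[0]-s*q[1],T[1]+s*q[0]+c*q[1],q[2]]); print(q,((p+.5-[180,120])*5).round())
for z in (18,74): print(((w2p("scene",[635.0,36.6,z])+.5-[180,120])*5).round())
```

```text
(19, 72.5, 93.2) [387. 405.]
(-19, 72.5, 93.2) [406. 351.]
(19, 72.5, 81.2) [387. 418.]
(0, -72.5, 93.2) [145. 320.]
(-10, 23, 93.2) [315. 344.]
(10, 23, 93.2) [304. 372.]
[275. 428.]
[271. 370.]
```

Call:
play_rows(steps=[[[0,-0.001,0.01],[0,0,0]],[[0,0,0.01],[0,0,0]],[[0,0,0.01],[0,0,0]],[[0,0,0],[0,0,0]],[[0,0,0],[0,0,0]]])

```text
time_s: 20.05
eef_pos: [634.4, 37.4, 58.9]
ee_rot: [-0.0, 1.0, 0.011, -0.0]
force: [-0.9, 0.2, -1.6]
grip_width: 0.416
```

```bash
python3 plan.py 635 37.3 41 .023
```

```text
t 20.05 pos [634.4  37.4  58.9] psi 0.0229 zaxis [-4.e-04  0.e+00 -1.e+00] F [-0.9  0.2 -1.6] w 0.416
shift now-axes [0.0008 0.0001 0.0239] | after turn axes [0.0008 0.0001 0.0239] | turn [-0.0001  0.0006 -0.0001] min rows: shift 0.35860720312070754 turn 0.0030209949004232034
```

No contact force with the stud tip already inside the slot. I'm continuing down.

Call:
play_rows(steps=[[[0.0006,0,0.008],[0,0,0]],[[0,0,0.008],[0,0,0]],[[0,0,0.007],[0,0,0]],[[0,0,0],[0,0,0]],[[0,0,0],[0,0,0]]])

```text
time_s: 20.55
eef_pos: [634.9, 37.4, 41.8]
ee_rot: [-0.0, 1.0, 0.011, -0.0]
force: [0.2, 0.3, -1.7]
grip_width: 0.416
```

```bash
python3 plan.py 635 37.3 38.5 .023
```

```text
t 20.55 pos [634.9  37.4  41.8] psi 0.0229 zaxis [-2.e-04  0.e+00 -1.e+00] F [ 0.2  0.3 -1.7] w 0.416
shift now-axes [0.0001 0.0001 0.0044] | after turn axes [0.0001 0.0001 0.0044] | turn [-0.0001  0.0003 -0.0001] min rows: shift 0.06597353233554853 turn 0.001446733361019814
```

Call:
play_rows(steps=[[[0,0,0.002],[0,0,0]],[[0,0,0.0015],[0,0,0]],[[0,0,0],[0,0,0]],[[0,0,0],[0,0,0]]])

```text
time_s: 20.95
eef_pos: [634.9, 37.4, 39.3]
ee_rot: [0.0, 1.0, 0.012, 0.0]
force: [0.2, 0.4, -2.6]
grip_width: 0.411
```

Call:
play_rows(steps=[[[0,0,0],[0,0,0]],[[0,0,0],[0,0,0]],[[0,0,0],[0,0,0]],[[0,0,0],[0,0,0]]], grip=0.47)

```text
time_s: 21.35
eef_pos: [635.0, 37.4, 39.5]
ee_rot: [0.0, 1.0, 0.011, 0.0]
force: [1.1, 0.2, 0.2]
grip_width: 0.526
```

Call:
play_rows(steps=[[[0,0,-0.005],[0,0,0]],[[0,0,-0.01],[0,0,0]],[[0,0,-0.03],[0,0,0]],[[0,0,-0.05],[0,0,0]],[[0,0,-0.05],[0,0,0]],[[0,0,0],[0,0,0]]])

```text
time_s: 21.95
eef_pos: [637.2, 37.2, 154.5]
ee_rot: [0.001, 1.0, 0.012, 0.005]
force: [0.5, 0.6, -0.4]
grip_width: 0.529
```

```bash
python3 plan.py 530.5 457.8 130 -1.45
```

```text
t 21.95 pos [637.2  37.2 154.5] psi 0.0232 zaxis [ 0.0104 -0.0013 -0.9999] F [ 0.5  0.6 -0.4] w 0.529
shift now-axes [-0.1296 -0.564   0.0305] | after turn axes [-0.5738  0.0737  0.0327] | turn [-0.0082 -0.0122  1.8757] min rows: shift 8.691802547994913 turn 9.872208688159068
```

Call:
play_rows(steps=[[[0,0,0],[0,0,0.156]],[[0,0,0],[0,0,0.156]],[[0,0,0],[0,0,0.156]],[[0,0,0],[0,0,0.156]],[[0,0,0],[0,0,0.156]],[[0,0,0],[0,0,0.156]],[[0,0,0],[0,0,0.156]],[[0,0,0],[0,0,0.156]],[[0,0,0],[0,0,0.156]],[[0,0,0],[0,0,0.156]],[[0,0,0],[0,0,0.156]],[[0,0,0],[0,0,0.156]],[[0,0,0],[0,0,0]]], grip=0.35)

```text
time_s: 23.25
eef_pos: [634.8, 37.4, 148.1]
ee_rot: [-0.0, 0.749, -0.663, -0.0]
force: [0.6, -0.3, 0.4]
grip_width: 0.647
```

Call:
play_rows(steps=[[[-0.0574,0.0074,0],[0,0,0]],[[-0.0574,0.0074,0],[0,0,0]],[[-0.0574,0.0074,0],[0,0,0]],[[-0.0574,0.0074,0],[0,0,0]],[[-0.0574,0.0074,0],[0,0,0]],[[-0.0574,0.0074,0],[0,0,0]],[[-0.0574,0.0074,0],[0,0,0]],[[-0.0574,0.0074,0],[0,0,0]],[[-0.0574,0.0074,0],[0,0,0]],[[-0.0574,0.0074,0],[0,0,0]],[[0,0,0],[0,0,0]],[[0,0,0],[0,0,0]]])

```text
time_s: 24.45
eef_pos: [526.3, 458.3, 147.7]
ee_rot: [0.0, 0.751, -0.661, 0.0]
force: [0.6, 0.4, 0.4]
grip_width: 0.653
```

Run:
```python
from plan import *
plan([530.6,458,2],-1.45)
im=cams.capture("scene"); save(im,"s7",(180,120,310,240),5)
im=cams.capture("top"); np.save("top7.npy",im); save(im,"t7",(230,160,330,235),7)
```

```text
t 24.45 pos [526.3 458.3 147.7] psi -1.4432 zaxis [-2.e-04 -5.e-04 -1.e+00] F [0.6 0.4 0.4] w 0.653
shift now-axes [ 0.001  -0.0057  0.1943] | after turn axes [ 0.001  -0.0056  0.1943] | turn [ 0.0003 -0.0006  0.0086] min rows: shift 2.9155223673354023 turn 0.04551941722923114
```

View pics/s7.png

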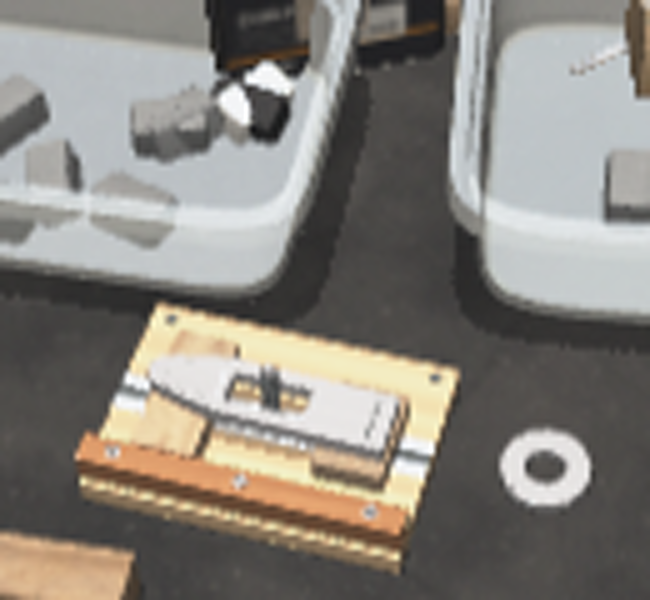

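View pics/t7.png

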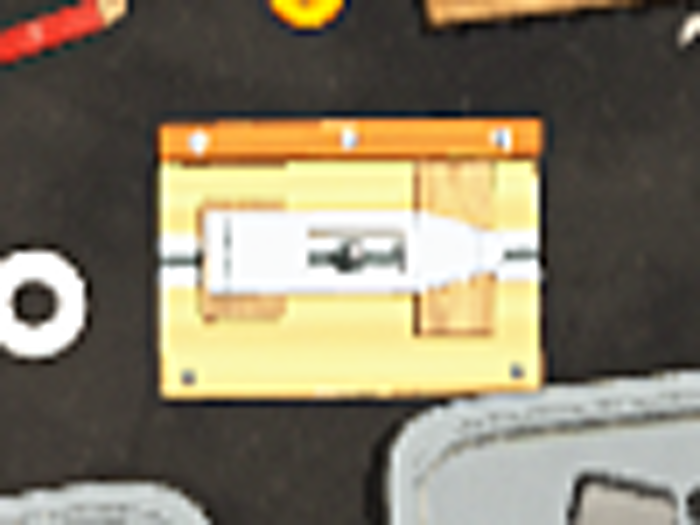

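The strap lies level across both offcuts, with the stud through its slot and its nose on the work. I'm going down for the small washer.

Call:
play_rows(steps=[[[0.001,-0.0057,0.04],[0,0,0]],[[0,0,0.05],[0,0,0]],[[0,0,0.04],[0,0,0]],[[0,0,0.03],[0,0,0]],[[0,0,0.018],[0,0,0]],[[0,0,0.01],[0,0,0]],[[0,0,0.004],[0,0,0]],[[0,0,0],[0,0,0]],[[0,0,0],[0,0,0]]])

```text
time_s: 25.45
eef_pos: [531.7, 457.8, 5.2]
ee_rot: [-0.001, 0.749, -0.662, 0.0]
force: [0.1, 0.5, 0.8]
grip_width: 0.652
```

Run:
```python
from plan import *
plan([530.6,458,1],-1.45)
im=cams.capture("scene"); save(im,"s8",(320,140,420,240),6)
```

```text
t 25.45 pos [531.7 457.8   5.2] psi -1.4472 zaxis [ 1.6e-03  9.0e-04 -1.0e+00] F [0.1 0.5 0.8] w 0.652
shift now-axes [-0.0004  0.0014  0.0056] | after turn axes [-0.0004  0.0014  0.0057] | turn [-0.0021  0.001   0.0035] min rows: shift 0.08745253211999768 turn 0.022195631930929282
```

View pics/s8.png

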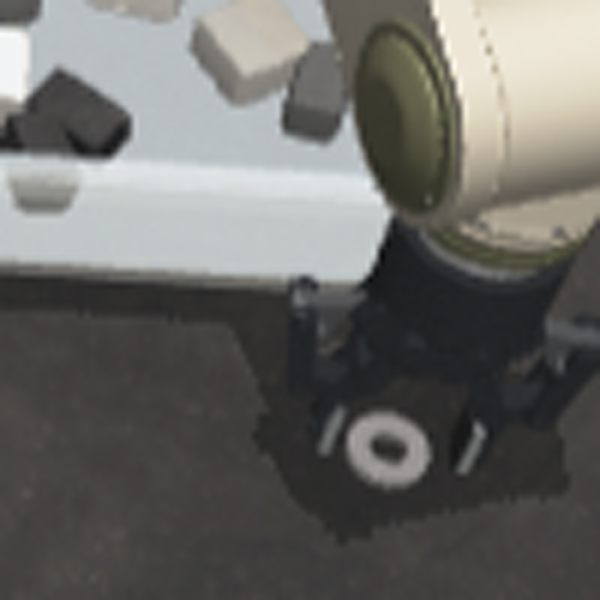

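Call:
play_rows(steps=[[[-0.0004,0.0007,0.0055],[0,0,0]],[[0,0,0],[0,0,0]],[[0,0,0],[0,0,0]],[[0,0,0],[0,0,0]],[[0,0,0],[0,0,0]],[[0,0,0],[0,0,0]],[[0,0,0],[0,0,0]]], grip=1, squeeze=60)

```text
time_s: 26.2
eef_pos: [531.0, 458.2, 1.0]
ee_rot: [-0.001, 0.749, -0.662, 0.0]
force: [-0.1, 0.1, 5.9]
grip_width: 0.426
```

Call:
play_rows(steps=[[[0,0,-0.01],[0,0,0]],[[0,0,-0.03],[0,0,0]],[[0,0,-0.05],[0,0,0]],[[0,0,-0.05],[0,0,0]],[[0,0,-0.03],[0,0,0]],[[0,0,0],[0,0,0]],[[0,0,0],[0,0,0]]])

```text
time_s: 26.9
eef_pos: [530.2, 457.6, 126.7]
ee_rot: [0.0, 0.749, -0.662, -0.0]
force: [0.1, -0.2, -1.1]
grip_width: 0.423
```

Run:
```python
from plan import *
plan([634.8,37.6,130],-1.548)
im=cams.capture("scene"); save(im,"s9",(320,100,420,200),6)
```

```text
t 26.9 pos [530.2 457.6 126.7] psi -1.4473 zaxis [-8.e-04 -5.e-04 -1.e+00] F [ 0.1 -0.2 -1.1] w 0.423
shift now-axes [ 0.5729 -0.0693 -0.0042] | after turn axes [ 0.5631 -0.1266 -0.0044] | turn [ 0.0011 -0.0005  0.1282] min rows: shift 8.65700326880853 turn 0.6749830318755751
```

View pics/s9.png

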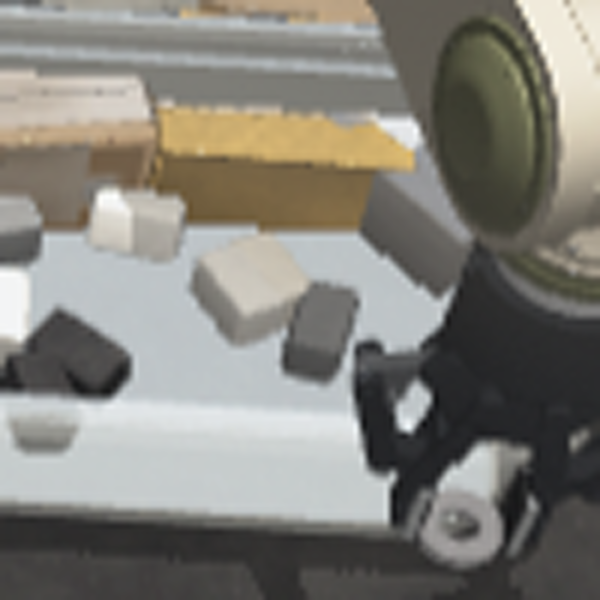

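Call:
play_rows(steps=[[[0,0,0],[0,0,0.128]],[[0.0281,-0.0063,0],[0,0,0]],[[0.0563,-0.0127,0],[0,0,0]],[[0.0563,-0.0127,0],[0,0,0]],[[0.0563,-0.0127,0],[0,0,0]],[[0.0563,-0.0127,0],[0,0,0]],[[0.0563,-0.0127,0],[0,0,0]],[[0.0563,-0.0127,0],[0,0,0]],[[0.0563,-0.0127,0],[0,0,0]],[[0.0563,-0.0127,0],[0,0,0]],[[0.0563,-0.0127,0],[0,0,0]],[[0.0281,-0.0063,0],[0,0,0]],[[0,0,0],[0,0,0]],[[0,0,0],[0,0,0]],[[0,0,0],[0,0,0]]])

```text
time_s: 28.45
eef_pos: [634.9, 39.2, 126.7]
ee_rot: [0.0, 0.716, -0.698, -0.001]
force: [-0.8, 0.3, -1.1]
grip_width: 0.427
```

```bash
python3 plan.py 634.6 37.5 82 -1.548
```

```text
t 28.45 pos [634.9  39.2 126.7] psi -1.5465 zaxis [-1.5e-03  4.0e-04 -1.0e+00] F [-0.8  0.3 -1.1] w 0.427
shift now-axes [0.0023 0.0003 0.0595] | after turn axes [0.0023 0.0004 0.0595] | turn [0.0019 0.0005 0.0019] min rows: shift 0.8936831261139253 turn 0.0144218835206582
```

Call:
play_rows(steps=[[[0.0016,0.0004,0.02],[0,0,0]],[[0,0,0.025],[0,0,0]],[[0,0,0.012],[0,0,0]],[[0,0,0.002],[0,0,0]],[[0,0,0],[0,0,0]],[[0,0,0],[0,0,0]],[[0,0,0],[0,0,0]]])

```text
time_s: 29.15
eef_pos: [635.5, 36.8, 84.0]
ee_rot: [-0.0, 0.715, -0.699, 0.001]
force: [0.6, -0.5, -0.8]
grip_width: 0.427
```

Run:
```python
from plan import *
plan([634.6,37.5,54],-1.548)
s,p,M=st()
im=cams.capture("scene"); save(im,"s10",(190,140,290,240),6)
for q in ([*p[:2],p[2]+7],[*p[:2],p[2]-1],[635,36.6,74],[635,36.6,48]): print(np.round(q,1),((w2p("scene",q)+.5-[190,140])*6).round())
```

```text
t 29.15 pos [635.5  36.8  84. ] psi -1.5477 zaxis [ 1.3e-03 -1.0e-04 -1.0e+00] F [ 0.6 -0.5 -0.8] w 0.427
shift now-axes [-0.001   0.0012  0.0399] | after turn axes [-0.001   0.0012  0.0399] | turn [-0.0016 -0.0002  0.0003] min rows: shift 0.5996045984891588 turn 0.008839231212125636
[635.5  36.8  91. ] [263. 302.]
[635.5  36.8  83. ] [264. 313.]
[635.   36.6  74. ] [265. 324.]
[635.   36.6  48. ] [268. 357.]
```

View pics/s10.png

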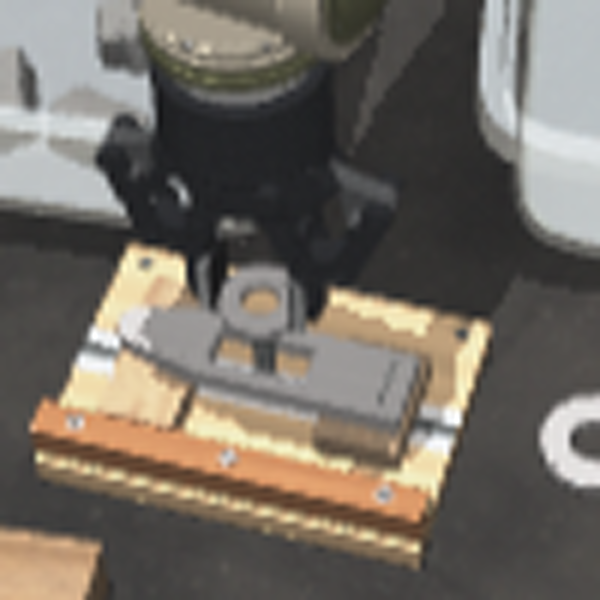

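The washer centre at (261,300) is aligned with the stud axis to about 1 mm. I'm lowering it over the stud.

Call:
play_rows(steps=[[[-0.0005,0.0008,0.008],[0,0,0]],[[0,0,0.008],[0,0,0]],[[0,0,0.006],[0,0,0]],[[0,0,0],[0,0,0]],[[0,0,0],[0,0,0]]])

```text
time_s: 29.7
eef_pos: [634.5, 37.1, 66.5]
ee_rot: [0.0, 0.715, -0.699, -0.0]
force: [-0.1, 0.7, -0.5]
grip_width: 0.427
```

```bash
python3 plan.py 634.6 37.5 52 -1.548
```

```text
t 29.7 pos [634.5  37.1  66.5] psi -1.5479 zaxis [-2.e-04  0.e+00 -1.e+00] F [-0.1  0.7 -0.5] w 0.427
shift now-axes [-0.0006 -0.0001  0.0194] | after turn axes [-0.0006 -0.0001  0.0194] | turn [0.0003 0.     0.0002] min rows: shift 0.29079249987816047 turn 0.0016978998569185707
```

Call:
play_rows(steps=[[[0,0,0.008],[0,0,0]],[[0,0,0.008],[0,0,0]],[[0,0,0.004],[0,0,0]],[[0,0,0],[0,0,0]],[[0,0,0],[0,0,0]]])

```text
time_s: 30.2
eef_pos: [634.6, 37.1, 51.7]
ee_rot: [-0.0, 0.715, -0.699, -0.0]
force: [-0.2, -0.4, 0.0]
grip_width: 0.428
```

Call:
play_rows(steps=[[[0,0,0],[0,0,0]],[[0,0,0],[0,0,0]],[[0,0,0],[0,0,0]],[[0,0,0],[0,0,0]]], grip=0.4)

```text
time_s: 30.6
eef_pos: [634.6, 37.1, 51.8]
ee_rot: [-0.0, 0.715, -0.699, 0.0]
force: [0.0, -0.2, 0.6]
grip_width: 0.6
```

Call:
play_rows(steps=[[[0,0,-0.005],[0,0,0]],[[0,0,-0.01],[0,0,0]],[[0,0,-0.03],[0,0,0]],[[0,0,-0.05],[0,0,0]],[[0,0,-0.05],[0,0,0]],[[0.06,0,0],[0,0,0]],[[0.06,0,0],[0,0,0]],[[0.06,0,0],[0,0,0]],[[0.06,0,0],[0,0,0]],[[0.06,0,0],[0,0,0]],[[0.06,0,0],[0,0,0]],[[0,0,0],[0,0,0]],[[0,0,0],[0,0,0]],[[0,0,0],[0,0,0]]])

```text
time_s: 32.0
eef_pos: [640.9, -231.8, 160.9]
ee_rot: [-0.0, 0.716, -0.699, 0.0]
force: [0.6, -0.1, -0.3]
grip_width: 0.602
```

Run:
```python
from plan import *
plan([634.6,37.5,52],-1.548)
im=cams.capture("scene"); save(im,"s11",(180,140,310,250),6)
im=cams.capture("top"); np.save("top11.npy",im); save(im,"t11",(240,160,320,225),8)
```

```text
t 32.0 pos [ 640.9 -231.8  160.9] psi -1.5469 zaxis [ 3.e-04  1.e-04 -1.e+00] F [ 0.6 -0.1 -0.3] w 0.602
shift now-axes [-3.592e-01 -1.000e-04  1.452e-01] | after turn axes [-3.592e-01  2.000e-04  1.452e-01] | turn [-0.0004  0.0001  0.0015] min rows: shift 5.811889069446228 turn 0.007954539552613795
```

View pics/s11.png

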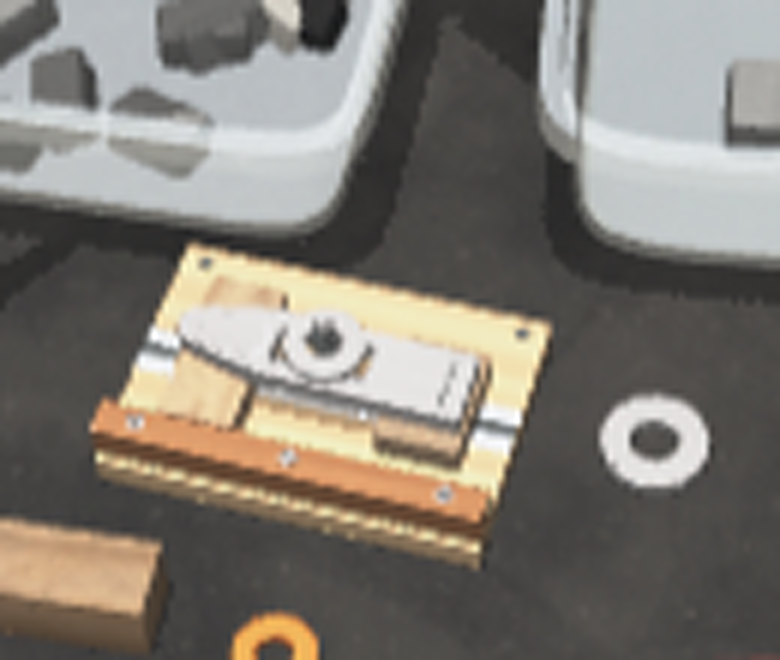

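View pics/t11.png

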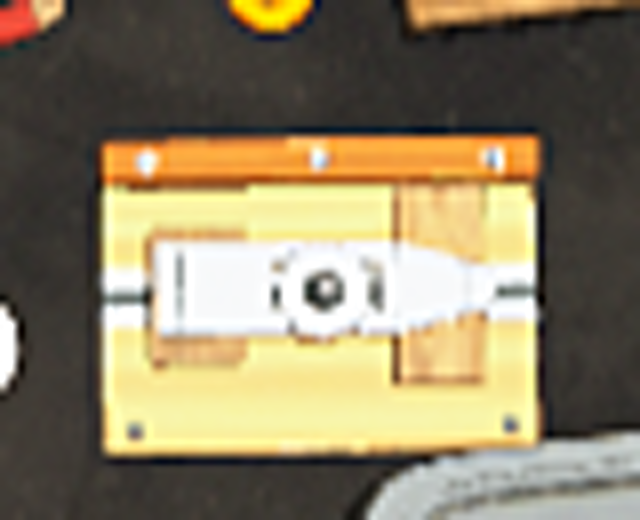

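Run:
```python
from plan import *
J=np.array([635.0,36.6]);a=.023;Ri=np.array([[np.cos(a),np.sin(a)],[-np.sin(a),np.cos(a)]])
f=lambda u,v,z:(Ri@(p2w("top",[240+u/8-.5,160+v/8-.5],z)[:2]-J)).round(1)
print("strap sq",f(154,241,48),f(154,336,48),"nose",f(497,289,42),"washer",f(324,290,56))
print("work",f(397,382,37),f(484,381,37))
print(ctrl.finish_job())
```

```text
strap sq [21.6 71.8] [-19.1  72.2] nose [  0.  -75.2] washer [-0.7 -0.1]
work [-39.3 -32.1] [-39.2 -69.5]
the job is handed in; nothing more can be done
None
```

The hold-down is set up with only the knob to come, and I handed the job in at about 32 s of the 99 s allowed. `finish_job` reports no verdict, so the positions below are my own readings from the camera pictures, good to about 2 mm.

| Part | Position in the jig frame, mm | Check |
|---|---|---|
| Work | (4, -52) | Over the hole, square to within about 0.02 rad, far end within 2 mm of the fence |
| Packing | (-2, 53) | Flat and square, straight to the left of the stud |
| Strap | (1, -2) | Level across both, stud through the slot, nose on the work at y = -75 |
| Washer (smaller grey one) | (-0.7, -0.1) | Flat on the strap, stud through the bore |

- **Finger contact:** opening the jaws brushed something beside the stud twice. It was about 17 N while releasing the work and about 6.5 N while releasing the packing. Both pieces were measured in place afterwards, before the strap went on.
- **Camera disagreement:** the scene camera read about 1 to 2 mm off from the top camera and the arm. I allowed for this when placing the strap and washer.
- **Arm:** it was clear of everything when I handed in.

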